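# Load the master plate on the contour machine and start the check

### The job

Slide the machine's carriage back to its loading stop (the red block at its handle end), then take the steel plate with the orange grip out of the wooden rack and slide it on edge, fully home, into the carriage's slot. Push the carriage with the plate up to the other red stop, under the stylus, then press the green start button on the control pad all the way down and let go. Leave the blue plate, the ring gauge and the setting cylinder where they stand.

Things in the scene. Friction and masses are not known exactly. Their poses are not given: they have to be found in the camera images.
- carriage (a joint): position of the carriage along its slide (m): 0 = against the loading stop (handle end), 0.14 = against the measuring stop under the stylus. It grows along the +y axis of slot_floor. About 4 N of friction; it stays where it is left
- slot_floor (a point): moves with the carriage: centre of the floor of the carriage's dark purple slotted holder, 62 mm above the table. Axes: y along the slot and along the slide (towards the stylus), x across the slot, z up. The slot is 8.5 mm wide, 108 mm long, closed at both ends, with 28 mm straight walls and then flared steel lips to 41 mm above the floor, 24 mm wide and 124 mm long at the mouth
- carriage_handle (a point): moves with the carriage: centre of its black handle block (24 x 24 mm, 36 mm high, on a 16 mm steel post), 124 mm above the table, 100 mm from the slot centre towards -y; same axes as slot_floor. Its top is 142 mm above the table. To be pinched from above or pushed
- orange_plate: loose flat steel master plate 6 mm thick (x), 100 mm long (y), 70 mm high (z), 0.35 kg, with an orange grip block on its top edge; standing upright in one of the two slots of the rack. Origin: middle of its lower edge. Either way round is fine in the carriage slot
- orange_plate_grip (a point): centre of the orange grip block (16 mm thick along x, 50 mm long along y, 26 mm high along z), 83 mm above the plate's lower edge; the block's top is at 96 mm
- rack: fixed wooden rack 180 (x) x 132 (y) x 41 (z) mm with two slots along its y axis, 90 mm apart at x = -45 and +45 mm; slots 8.5 mm wide, 108 mm long, 26 mm deep, their floors 15 mm above the table. Origin: centre of the underside, on the table
- blue_plate: loose plate like the orange one but with a blue grip, standing in the rack's other slot; to be left alone. Origin: middle of its lower edge
- start (a joint): travel of the green start button (m): 0 = up, 0.006 = fully down; a spring returns it; 4 N when fully down
- start_top (a point): centre of the top face of the green start button, 30 mm across, on the white control pad (90 x 160 mm, 22 mm high); it is pressed straight down
- ring_gauge: loose steel ring 60 mm across, 22 mm high, lying flat; to be left alone. Origin: centre of the underside
- setting_cylinder: loose dark steel cylinder 40 mm across, 60 mm high, upright; to be left alone. Origin: centre of the underside
- machine: fixed measuring machine: black granite base 30 mm high with the slide bed between two red stop blocks. Origin: on the table under the slide's middle; y along the slide. Its stylus, a thin rod above the slot's line, runs from y = 440 mm to y = 105 mm, 195 mm or more high; its tip ends 169 mm above the table. A seated plate's grip tops out at 158 mm
Not all that is in view belongs to the job. Of the things that look like the part that bears start, take the one that is farthest to the robot's right at the start.

How it is judged:
On the way, in this order (a step that is already met when the one before it is completed fails the run):
1. the carriage stands against its loading stop (within 4 mm) (value of joint carriage below 0.004 m), for 0.2 s.
2. the orange plate is fully home and upright in the carriage's slot, the carriage still at its loading end (within 15 mm) (z of orange_plate in the frame of slot_floor between -0.004 and 0.004 m and x of orange_plate in the frame of slot_floor between -0.004 and 0.004 m and y of orange_plate in the frame of slot_floor between -0.008 and 0.008 m and angle between orange_plate's own z axis and vertical below 0.08 rad and angle between the y axis of orange_plate and the y axis of slot_floor, either way round below 0.06 rad and value of joint carriage below 0.015 m), for 0.2 s.
3. the carriage with the seated plate stands against the measuring stop (within 4 mm) (z of orange_plate in the frame of slot_floor between -0.004 and 0.004 m and x of orange_plate in the frame of slot_floor between -0.004 and 0.004 m and y of orange_plate in the frame of slot_floor between -0.008 and 0.008 m and angle between orange_plate's own z axis and vertical below 0.08 rad and angle between the y axis of orange_plate and the y axis of slot_floor, either way round below 0.06 rad and value of joint carriage above 0.136 m), for 0.2 s.
4. the start button is pressed down (at least 4.5 of its 6 mm) with carriage and plate in place (all of step 3 and value of joint start above 0.0045 m), for 0.05 s.
At the end, for the whole second after the job is handed in: The carriage is within 4 mm of the measuring stop; the orange plate rests in its slot, lower edge within 4 mm of the slot floor in height, centred within 4 mm across and 8 mm along it, upright within 0.08 rad, along the slot within 0.06 rad; the start button is up again and everything is at rest (all of step 3 and value of joint start below 0.002 m and linear speed of orange_plate below 0.02 m/s); the robot touches nothing.
It fails at once if the blue plate is moved more than 25 mm (distance of blue_plate from where it was at the start of the episode above 0.025 m).
It fails at once if the ring gauge is moved more than 25 mm (distance of ring_gauge from where it was at the start of the episode above 0.025 m).
It fails at once if the setting cylinder is moved more than 25 mm (distance of setting_cylinder from where it was at the start of the episode above 0.025 m).
It also fails if it takes over 72 s, if anything falls off the work surface, if the arm or the gripper's body presses on something with over 40 N, if the wrist force passes 120 N, or if a joint passes its speed limit or range.

### The arm

A 6-joint arm with a two-finger parallel gripper is mounted at the origin on the work surface. World frame = base frame: x ahead of the robot, y to its left, z up, the work surface at z = 0. Lengths are in m, angles in rad, forces in N, time in s.
With the tool pointing down it reaches from about 0.375 to 0.9 m from the base axis. Payload 3.1 kg.
Tool frame: the origin (TCP) lies midway between the tips of the shut fingers; the grasp point (between the pads) lies behind it (ctrl.grip_point_offset is the z of the grasp point in the tool frame, in m); z points along the fingers, y is the line along which they close (so a half turn about z gives the same grasp; the last joint's range is limited). The gripper opens to 87 mm and grips with 3 to 60 N. Pads are 19 mm wide; open, the fingers measure 117 mm over their backs; the gripper's body (75 mm by 190 mm) begins 51 mm behind the grasp point.
Start: joints at [0.994, 0.527, 1.433, -0, 1.181, -0.178], TCP at [0.243, 0.576, 0.223] pointing down, gripper open.
Joint ranges: [-3.08, 3.08], [-0.75, 2.2], [0.22, 2.44], [-1.43, 4.57], [0, 2.65], [-2.85, 2.85]. Speed limits (rad/s): [2.79, 2.79, 3.14, 3.14, 3.14, 3.14].

### API

Orientations are given as a unit quaternion [w, x, y, z].
In Python, from workcell import get_obs, read_camera, get_calibration, job, ctrl gives the robot as it stands.
- The arm moves only by the shell command python3 -m handwheel 'ROWS' [FORCE]. ROWS is JSON, a list of rows, each a list of 7 numbers: the turn, a rotation vector about the tool's x, y, z in rad, then the shift along the tool's x, y, z in cm, then the closure, from -1 (fully open) to 1 (shut). In form: [[wx, wy, wz, tx, ty, tz, grip], ...]. A call has 1 to 8 rows; each row shifts and turns the commanded pose from where the row before left it, along the tool's axes as they then stand; what a row does not reach is not made up. A row lasts 1/8 s, in which the tool goes at most 62.5 mm and 10.7 degrees, less where a joint would pass 70% of its speed; a pose out of reach is approached as far as the arm can. A call with a gripper value outside its range is refused whole. The fingers move at their own pace and stop on an object; FORCE is the grip in N (left out, the last holds). Time passes only in rows, so rows that do not move let the fingers close. It gives the time, the measured TCP pose, the force, the opening and the grip force at its end, in the units of the state.
- get_obs(): the state, without advancing time (a new reading comes with each control period).
- read_camera(name): name is "scene" or "top" or "wrist"; returns the picture (400x640x3 uint8, red, green, blue); there is no depth.
- get_calibration(name): a dict with "intrinsics" (3x3 intrinsics, pixels), "D" ([k1, k2, p1, p2, k3] as OpenCV has them; the pictures are not rectified), "pose" (4x4, takes a point from camera to world coordinates). Camera axes: x right, y up, looking along -z (the intrinsics and any distortion apply to the point x, -y, -z); pixel columns grow to the right and rows downward; lengths in m; the calibration is good to about 2 mm. A picture is of the moment at which its call begins: read the wrist's pose just before it. get_calibration takes no time and is no camera call; for the wrist camera it gives the pose at the moment of the call.
- job.close_job(): hands the job in; it is judged then, once.
The state is a dict: "time": time; "qpos": joint angles; "joint_velocities": joint speeds; "effort": joint torques, N m; "tcp_pos": TCP position; "eef_rot": TCP orientation; "wrist_force": force on the tool from outside, world axes, zero at the start; "ft_torque": the same for the moment, N m; "width": finger opening in m; "grip_force": force on a finger pad.
Only numpy, scipy, OpenCV 4.12 (cv2) and the standard library are available. Lean on these libraries where they do the work, as an engineer would, in place of code of your own. Each camera call takes 0.05 s, during which the arm holds its last target. There are 200 camera calls.

## Working session

There is one attempt and no reset: what is moved stays moved. The work goes in short steps, Python scripts to look and compute and a shell command to move; the robot and the scene stay as the last step left them, time stands still between calls to the robot, and variables do not carry over. Pictures are saved under pics/ and viewed, at most 10 in all, crops included, and the job is handed in when it is done.

```bash
mkdir -p pics; ls
cat > h.py <<'E'
import numpy as np, cv2
from workcell import get_obs, read_camera, get_calibration, job, ctrl
def snap(n,f):
    c=get_calibration(n); im=read_camera(n); cv2.imwrite(f'pics/{f}.png',im[:,:,::-1]); np.savez(f'pics/{f}.npz',im=im,K=c['intrinsics'],D=c['D'],P=c['pose']); return im
def ray(f,px):
    d=np.load(f'pics/{f}.npz'); P=d['P']
    u=cv2.undistortPoints(np.array(px,float).reshape(-1,1,2),d['K'],d['D'])[:,0]
    v=np.c_[u[:,0],-u[:,1],-np.ones(len(u))]@P[:3,:3].T
    return P[:3,3],v
def onz(f,px,z):
    o,v=ray(f,px); return o+v*((z-o[2])/v[:,2])[:,None]
def proj(f,X):
    d=np.load(f'pics/{f}.npz'); P=d['P']; c=(np.atleast_2d(X)-P[:3,3])@P[:3,:3]
    return cv2.projectPoints(c*[1,-1,-1],np.zeros(3),np.zeros(3),d['K'],d['D'])[0][:,0]
E
python3 - <<'E'
from h import *
snap('scene','s0');snap('top','t0');snap('wrist','w0')
o=get_obs();print(o['tcp_pos'],o['eef_rot'],o['width'],ctrl.grip_point_offset,o['time'])
for n in('scene','top','wrist'):
    print(n,np.round(get_calibration(n)['pose'],3).tolist())
E
```

```text
pics
[0.2423509  0.57550085 0.22178086] [-2.95095030e-04  1.98053979e-01  9.80190760e-01 -7.79533827e-04] 0.0872926641631912 -0.0187 0.15
scene [[0.355, -0.545, 0.759, 1.247], [0.935, 0.213, -0.284, -0.134], [-0.007, 0.811, 0.585, 0.718], [0.0, 0.0, 0.0, 1.0]]
top [[0.012, 0.991, -0.133, 0.222], [-1.0, 0.012, -0.001, 0.16], [0.001, 0.133, 0.991, 1.596], [0.0, 0.0, 0.0, 1.0]]
wrist [[0.387, -0.879, -0.277, 0.165], [0.922, 0.369, 0.117, 0.609], [-0.001, -0.301, 0.954, 0.385], [0.0, 0.0, 0.0, 1.0]]
```

View pics/s0.png

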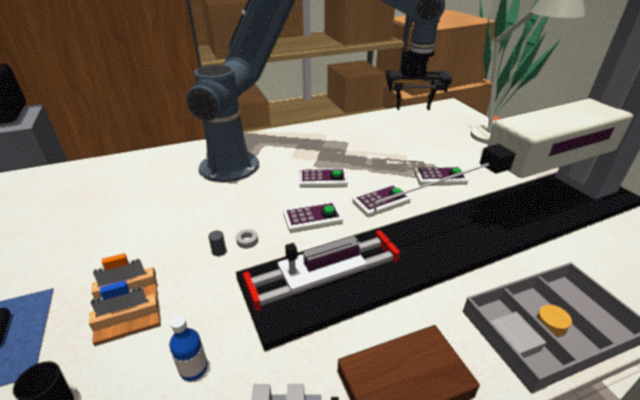

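View pics/t0.png

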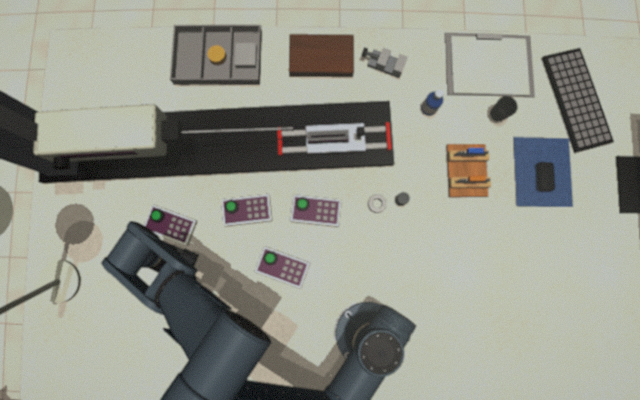

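The top view shows the rack at (467,170), with the orange grip at (475,181) and the blue at (475,152). The carriage handle is near (368,135) and the red stops are at (280,142) and (389,135). There are four candidate pads, with green buttons at (157,215), (232,206), (302,203) and (270,258). Image right is the robot's right (-y), so the one I want is (302,203).

```bash
cat >> h.py <<'E'
def blobs(f,lo,hi,amin=8):
    im=np.load(f'pics/{f}.npz')['im']; h=cv2.cvtColor(im,cv2.COLOR_RGB2HSV)
    m=cv2.inRange(h,lo,hi); n,l,s,c=cv2.connectedComponentsWithStats(m)
    return [(c[i].round(1),s[i][4],cv2.minAreaRect(np.argwhere(l==i)[:,::-1].astype(np.float32))) for i in range(1,n) if s[i][4]>=amin]
E
python3 - <<'E'
from h import *
print(np.load('pics/t0.npz')['K'].round(1).tolist(),np.load('pics/t0.npz')['D'])
for name,lo,hi,z in [('red',(0,170,120),(6,255,255),.05),('red2',(174,170,120),(180,255,255),.05),('green',(50,120,60),(75,255,255),.03),('orange',(7,190,150),(18,255,255),.11),('blue',(105,170,90),(125,255,255),.11)]:
  for f in('t0','s0'):
    for c,a,r in blobs(f,lo,hi): print(name,f,c,a,np.round(r[1],0),round(r[2]),onz(f,[c],z).round(3)[0])
im=cv2.imread('pics/t0.png')
a=cv2.resize(im[90:215,270:420],None,fx=4,fy=4,interpolation=2);b=cv2.resize(im[135:205,430:480+20],None,fx=2.8,fy=2.8,interpolation=2)
o=np.zeros((500,800,3),np.uint8);o[:a.shape[0],:a.shape[1]]=a;o[:b.shape[0],604:604+b.shape[1]]=b[:, :196]
cv2.imwrite('pics/c1.png',o)
E
```

```text
[[486.8, 0.0, 319.1], [0.0, 486.8, 199.7], [0.0, 0.0, 1.0]] [-0.09736302  0.          0.          0.          0.        ]
red t0 [388.2 135.6] 80 [25.  3.] 86 [ 0.644 -0.063  0.05 ]
red t0 [279.2 142.2] 83 [23.  4.] 87 [0.617 0.294 0.05 ]
red s0 [387.6 241.9] 159 [31.  6.] 49 [0.613 0.296 0.05 ]
red s0 [250.9 286.7] 197 [32.  7.] 68 [ 0.634 -0.062  0.05 ]
green t0 [302.1 203.1] 58 [8. 8.] 14 [0.42  0.216 0.03 ]
green t0 [230.4 205.8] 62 [8. 8.] 90 [0.409 0.449 0.03 ]
green t0 [155.7 215. ] 74 [8. 9.] 27 [0.375 0.695 0.03 ]
green t0 [269.6 257.6] 63 [8. 8.] 63 [0.243 0.317 0.03 ]
green s0 [510.9  14.9] 133 [10. 32.] 34 [-1.582  2.718  0.03 ]
green s0 [534.4  17.7] 11 [3. 3.] 90 [-1.415  2.809  0.03 ]
green s0 [532.1  43.2] 240 [10. 51.] 28 [-0.798  2.173  0.03 ]
green s0 [527.9  26.5] 55 [ 5. 18.] 30 [-1.187  2.518  0.03 ]
green s0 [504.3  41.7] 13 [3. 6.] 34 [-0.9    2.034  0.03 ]
green s0 [533.2  66.5] 107 [ 8. 37.] 45 [-0.409  1.796  0.03 ]
green s0 [513.   58.7] 43 [ 5. 15.] 18 [-0.57   1.802  0.03 ]
green s0 [455.4 170. ] 32 [4. 7.] 90 [0.359 0.698 0.03 ]
green s0 [336.4 172.7] 46 [7. 7.] 45 [0.229 0.32  0.03 ]
green s0 [395.8 190.2] 32 [4. 8.] 90 [0.392 0.451 0.03 ]
green s0 [328.4 209.3] 66 [ 7. 10.] 90 [0.407 0.218 0.03 ]
orange s0 [113.3 258.4] 92 [ 4. 22.] 76 [ 0.498 -0.334  0.11 ]
blue s0 [112.9 287. ] 156 [ 6. 26.] 74 [ 0.588 -0.332  0.11 ]
blue s0 [184.3 343.5] 530 [23. 29.] 74 [ 0.776 -0.208  0.11 ]
```

View pics/c1.png

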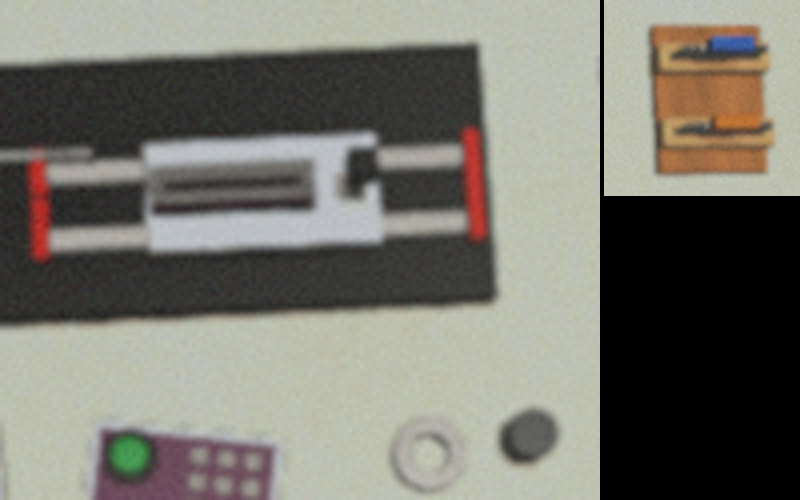

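The crop shows the carriage mid-slide, with the slot centre at about t0 (328,136) and the handle top at about (359,131). The purple pad with the green button at (302,203) is the rightmost one, and it has ring and cylinder to its right.

```bash
cat >> h.py <<'E'
def go(x,y,z,ang=None):
    "rows: first turn about tool z (rad), then shift cm along tool x,y,z after that turn. ang: world angle (deg) of tool x"
    from scipy.spatial.transform import Rotation as R
    o=get_obs(); q=o['eef_rot']; M=R.from_quat([q[1],q[2],q[3],q[0]]).as_matrix(); a=np.degrees(np.arctan2(M[1,0],M[0,0]))
    t=np.radians(ang) if ang is not None else np.radians(a)
    w=(np.radians(a)-t+np.pi)%(2*np.pi)-np.pi
    tx=np.array([np.cos(t),np.sin(t),0]);ty=np.array([np.sin(t),-np.cos(t),0])
    d=np.array([x,y,z])-o['tcp_pos']
    print('tcp',o['tcp_pos'].round(4) if hasattr(o['tcp_pos'],'round') else o['tcp_pos'],'ang',round(a,2),'tilt',M[:2,2].round(4),'turn z',round(w,4),'shift cm',(100*np.array([d@tx,d@ty,-d[2]])).round(2),'t',o['time'])
E
python3 - <<'E'
from h import *
print(onz('t0',[(359,131)],.142),onz('t0',[(328,136.3)],.1),onz('t0',[(376.5,203),(402,198)],[.022,.06][0]))
print(np.load('pics/w0.npz')['K'],np.load('pics/w0.npz')['D'])
go(.53,.03,.27,94)
E
```

```text
[[0.63202068 0.04069896 0.142     ]] [[0.62524188 0.13536236 0.1       ]] [[ 0.42453738 -0.02630467  0.022     ]
 [ 0.4420252  -0.11012052  0.022     ]]
[[312.64779564   0.         318.32125701]
 [  0.         312.64779564 196.4299684 ]
 [  0.           0.           1.        ]] [0.00425053 0.         0.         0.         0.        ]
tcp [0.2424 0.5755 0.2218] ang 157.15 tilt [-0.0009 -0.0014] turn z 1.1022 shift cm [-56.42  24.89  -4.82] t 0.15
```

```bash
python3 -m handwheel '[[0,0,0.18,0,0,-0.8,-1],[0,0,0.18,0,0,-0.8,-1],[0,0,0.18,0,0,-0.8,-1],[0,0,0.18,0,0,-0.8,-1],[0,0,0.18,0,0,-0.8,-1],[0,0,0.18,0,0,-0.8,-1],[0,0,0,-5,0,0,-1],[0,0,0,-6,0,0,-1]]' && python3 -m handwheel '[[0,0,0,-6,2,0,-1],[0,0,0,-6,2,0,-1],[0,0,0,-6,2,0,-1],[0,0,0,-6,2,0,-1],[0,0,0,-6,2,0,-1],[0,0,0,-6,2,0,-1],[0,0,0,-6,2,0,-1],[0,0,0,-5,2,0,-1]]' && python3 -m handwheel '[[0,0,0,0,3,0,-1],[0,0,0,0,3,0,-1],[0,0,0,0,3,0,-1],[0,0,0,0,0,0,-1]]'
python3 - <<'E'
from h import *
go(.53,.03,.27,94)
snap('wrist','w1')
E
```

```text
time: 1.15
tcp_pos: [0.2529, 0.4657, 0.2701]
eef_rot: [0.0, 0.673, 0.739, 0.0]
wrist_force: [0.2, -0.7, 0.6]
width: 0.0869
grip_force: 0.0
time: 2.15
tcp_pos: [0.4536, 0.0156, 0.2706]
eef_rot: [0.0, 0.674, 0.738, 0.0]
wrist_force: [0.8, 0.8, 0.5]
width: 0.0865
grip_force: 0.0
time: 2.65
tcp_pos: [0.5444, 0.026, 0.2701]
eef_rot: [0.0, 0.674, 0.739, 0.0]
wrist_force: [-0.0, -0.3, 0.1]
width: 0.0873
grip_force: 0.0
tcp [0.5444 0.026  0.2701] ang 95.28 tilt [ 0.0005 -0.0001] turn z 0.0223 shift cm [ 0.5  -1.41  0.01] t 2.65
```

View pics/w1.png

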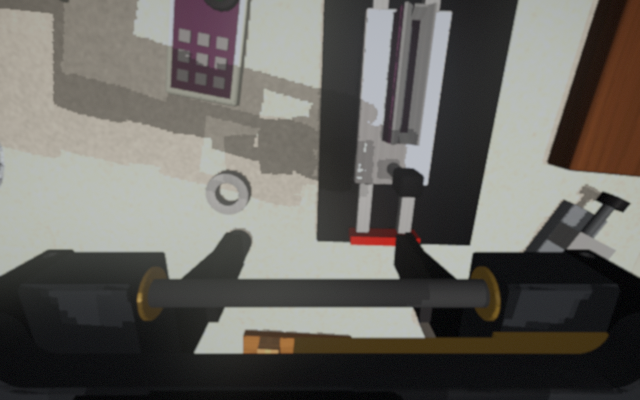

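The wrist view shows the handle at (408,183), the loading stop's red bar at (350–420,238) and the granite's left and right edges. The slot runs along x≈402 px.

Run:
```python
from h import *
g=np.load('pics/w1.npz')['im'].astype(int); s=g.sum(2)
print(np.load('pics/w1.npz')['P'].round(3).tolist())
for r in (20,80,150,200,235):
    # granite outer edges
    row=s[r]; L=[c for c in range(300,345) if row[c]>400 and row[c+2]<250]; Rr=[c for c in range(440,530) if row[c]<250 and row[c+2]>400]
    print(r,L,Rr)
print(onz('w1',[(407.5,183)],.142))
im=cv2.imread('pics/w1.png')[0:250,300:500];cv2.imwrite('pics/c2.png',cv2.resize(im[90:250],None,fx=3.7,fy=3.7,interpolation=2))
```

```text
[[0.996, -0.088, -0.029, 0.536], [0.093, 0.95, 0.299, 0.109], [0.001, -0.3, 0.954, 0.433], [0.0, 0.0, 0.0, 1.0]]
20 [322] [513]
80 [320] [501]
150 [] [487]
200 [] [477]
235 [315] [470]
[[0.62895968 0.03980023 0.142     ]]
```

View pics/c2.png

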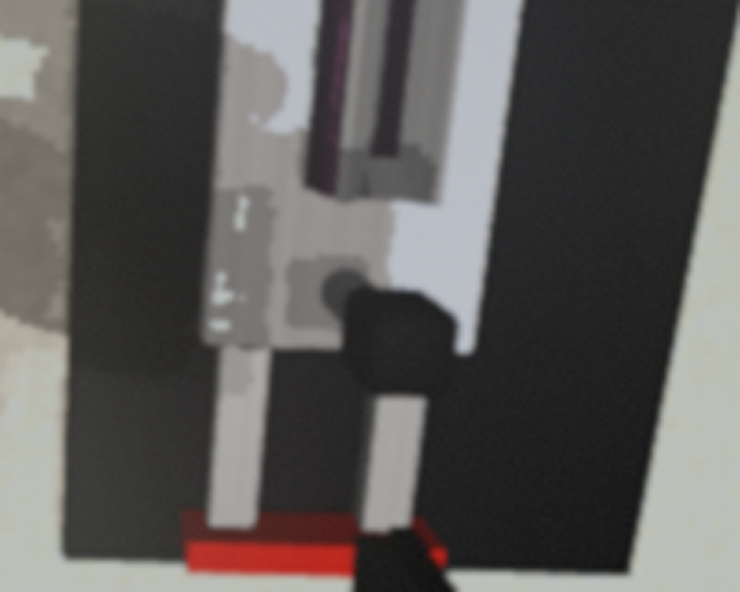

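The handle's top face is centred at crop (410,348), which is w1 (410.8,184).

Run:
```python
from h import *
a=onz('w1',[(323,20),(316,235),(514,20),(471,235)],.03);print(a.round(4))
for d in(a[0]-a[1],a[2]-a[3]):print(np.degrees(np.arctan2(d[1],d[0])))
h=onz('w1',[(410.8,184)],.142)[0];print(h)
# slot mouth dark gap: both ends on floor-level approx; mouth centre
print(onz('w1',[(300+383/3.7,90+155/3.7)],.09))
b=[(c,r[0]) for c,_,r in blobs('t0',(0,170,120),(6,255,255))];print(b)
go(h[0],h[1],.165,93.5)
```

```text
[[ 0.5338  0.1947  0.03  ]
 [ 0.5503 -0.0736  0.03  ]
 [ 0.7515  0.2149  0.03  ]
 [ 0.767  -0.0534  0.03  ]]
93.50796826443396
93.31040378740256
[0.63230099 0.03911087 0.142     ]
[[0.63112017 0.08328579 0.09      ]]
[(array([388.2, 135.6]), (388.1867980957031, 135.4883270263672)), (array([279.2, 142.2]), (279.3861389160156, 142.4507598876953))]
tcp [0.5426 0.0262 0.2699] ang 95.29 tilt [-0.0017  0.0001] turn z 0.0312 shift cm [ 0.74  9.03 10.49] t 2.7
```

```bash
python3 -m handwheel '[[0,0,0.03,0.4,4.5,1,-1],[0,0,0,0.3,4.5,2,-1],[0,0,0,0,0,3,-1],[0,0,0,0,0,3.5,-1],[0,0,0,0,0,3.5,-1],[0,0,0,0,0,2.8,-1],[0,0,0,0,0,0,1],[0,0,0,0,0,0,1]]' 20 && python3 -m handwheel '[[0,0,0,0,0,0,1],[0,0,0,0,0,0,1]]'
python3 - <<'E'
from h import *
go(.6323,.0391,.112,93.4)
E
```

```text
time: 3.7
tcp_pos: [0.6321, 0.04, 0.1137]
eef_rot: [0.0, 0.685, 0.729, 0.0]
wrist_force: [0.4, -0.5, -0.4]
width: 0.0742
grip_force: 0.0
time: 3.95
tcp_pos: [0.6326, 0.04, 0.1139]
eef_rot: [0.001, 0.685, 0.729, 0.001]
wrist_force: [-0.3, 0.7, -0.0]
width: 0.0549
grip_force: 0.0
tcp [0.6326 0.04   0.1139] ang 93.56 tilt [ 0.0023 -0.0003] turn z 0.0027 shift cm [-0.09 -0.04  0.19] t 3.95
```

```bash
python3 -m handwheel '[[0,0,0,0,0,0,1],[0,0,0,0,0,0,1],[0,0,0,0,0,0,1],[0,0,0,-1,0,0,1],[0,0,0,-2.5,0,0,1],[0,0,0,-2.5,0,0,1],[0,0,0,-2,0,0,1],[0,0,0,-0.8,0,0,1]]' && python3 -m handwheel '[[0,0,0,-0.3,0,0,1],[0,0,0,-0.2,0,0,1],[0,0,0,-0.2,0,0,1],[0,0,0,0,0,0,1]]'
```

```text
time: 4.95
tcp_pos: [0.6385, -0.0392, 0.1124]
eef_rot: [-0.005, 0.687, 0.727, 0.007]
wrist_force: [5.9, 26.4, -0.1]
width: 0.0237
grip_force: 20.0
time: 5.45
tcp_pos: [0.6388, -0.0442, 0.1122]
eef_rot: [-0.005, 0.686, 0.728, 0.007]
wrist_force: [6.8, 26.6, 0.4]
width: 0.0238
grip_force: 20.0
```

```bash
python3 -m handwheel '[[0,0,0,0,0,0,-1],[0,0,0,0,0,0,-1],[0,0,0,0,0,0,-1],[0,0,0,0,0,0,-1],[0,0,0,2,0,-3,-1],[0,0,0,3,0,-4,-1],[0,0,0,3,0,-4,-1],[0,0,0,0,0,0,-1]]'
python3 - <<'E'
from h import *
snap('wrist','w2');snap('top','t2')
im=cv2.imread('pics/w2.png');cv2.imwrite('pics/c3.png',im)
go(.65,-.06,.165)
E
```

```text
time: 6.45
tcp_pos: [0.635, 0.0264, 0.2267]
eef_rot: [0.003, 0.684, 0.729, 0.003]
wrist_force: [-0.0, -0.3, 0.3]
width: 0.0861
grip_force: 0.0
tcp [0.6326 0.0248 0.2227] ang 93.57 tilt [ 0.0002 -0.0006] turn z 0.0 shift cm [-8.57  1.21  5.77] t 6.55
```

View pics/w2.png

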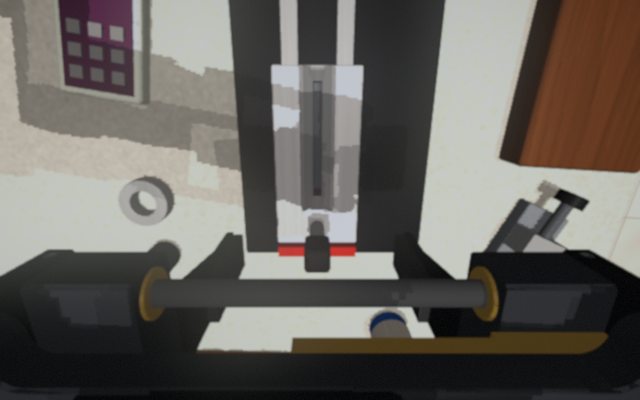

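w2 shows the carriage's end meeting the red bar at (317,250). The slot gap runs from (317,81) to (318,195), and the handle top is at about (317,257).

Run:
```python
from h import *
for z in(.062,.09,.103):
    a=onz('w2',[(317,81),(318,195)],z);d=a[0]-a[1];print(z,a.round(4).tolist(),a.mean(0).round(4),np.linalg.norm(d).round(4),np.degrees(np.arctan2(d[1],d[0])))
print(onz('w2',[(317,258)],.142))
s=np.load('pics/w2.npz')['im'].astype(int).sum(2)
for r in(90,110,140,170,190): print(r,s[r,298:338].tolist())
print([int(x) for x in s[70:215,317]])
```

```text
0.062 [[0.6281, 0.1258, 0.062], [0.6367, 0.0088, 0.062]] [0.6324 0.0673 0.062 ] 0.1173 94.20778317626485
0.09 [[0.6281, 0.1245, 0.09], [0.6359, 0.0175, 0.09]] [0.632 0.071 0.09 ] 0.1073 94.20778317626485
0.103 [[0.6281, 0.1239, 0.103], [0.6356, 0.0216, 0.103]] [0.6318 0.0727 0.103 ] 0.1026 94.20778317626483
[[ 0.63740497 -0.02463842  0.142     ]]
90 [468, 427, 420, 427, 421, 388, 368, 363, 364, 370, 371, 371, 368, 365, 333, 291, 292, 307, 310, 303, 286, 280, 268, 281, 329, 363, 375, 377, 379, 378, 374, 372, 375, 397, 424, 442, 466, 524, 576, 595]
110 [567, 508, 391, 315, 307, 299, 289, 285, 286, 290, 286, 288, 286, 280, 262, 238, 230, 235, 233, 230, 225, 209, 206, 217, 255, 274, 282, 284, 283, 285, 281, 283, 285, 298, 315, 322, 356, 420, 466, 481]
140 [395, 360, 298, 270, 264, 259, 249, 248, 246, 250, 250, 251, 246, 242, 225, 198, 187, 188, 191, 196, 188, 185, 193, 218, 256, 275, 280, 279, 281, 279, 276, 274, 284, 297, 307, 325, 376, 442, 466, 478]
170 [388, 372, 328, 276, 264, 260, 252, 243, 244, 248, 249, 244, 246, 241, 224, 195, 180, 180, 183, 187, 184, 187, 187, 208, 241, 253, 25
[... 298 characters left out ...]
 367, 371, 367, 369, 366, 333, 269, 263, 304, 322, 324, 325, 324, 326, 324, 303, 263, 238, 238, 241, 239, 238, 238, 237, 236, 233, 239, 235, 236, 236, 234, 236, 237, 234, 235, 230, 234, 231, 227, 227, 224, 220, 222, 221, 221, 221, 219, 224, 225, 229, 228, 227, 234, 228, 225, 226, 225, 227, 222, 222, 219, 210, 197, 192, 188, 196, 192, 191, 190, 189, 188, 191, 187, 189, 186, 188, 191, 187, 185, 184, 185, 184, 186, 187, 186, 186, 187, 186, 186, 186, 189, 186, 188, 185, 185, 187, 188, 183, 185, 189, 185, 184, 187, 183, 186, 185, 188, 186, 185, 188, 186, 184, 180, 164, 156, 152, 155, 152, 153, 158, 200, 251, 271, 273, 276, 272, 276, 275, 271, 275, 274, 269, 272, 308, 446, 566, 600, 574, 512, 470]
```

Run:
```python
from h import *
s=np.load('pics/w2.npz')['im'].astype(int)
for c in(285,345): print([tuple(x) for x in s[234:258:2,c]])
go(.50,-.37,.26)
```

```text
[(np.int64(196), np.int64(195), np.int64(191)), (np.int64(196), np.int64(196), np.int64(196)), (np.int64(197), np.int64(201), np.int64(208)), (np.int64(195), np.int64(199), np.int64(206)), (np.int64(151), np.int64(143), np.int64(147)), (np.int64(91), np.int64(56), np.int64(53)), (np.int64(118), np.int64(56), np.int64(53)), (np.int64(186), np.int64(61), np.int64(55)), (np.int64(193), np.int64(61), np.int64(54)), (np.int64(192), np.int64(61), np.int64(54)), (np.int64(193), np.int64(62), np.int64(56)), (np.int64(195), np.int64(147), np.int64(143))]
[(np.int64(197), np.int64(201), np.int64(208)), (np.int64(197), np.int64(201), np.int64(208)), (np.int64(197), np.int64(201), np.int64(208)), (np.int64(196), np.int64(200), np.int64(207)), (np.int64(151), np.int64(143), np.int64(147)), (np.int64(89), np.int64(46), np.int64(45)), (np.int64(119), np.int64(45), np.int64(42)), (np.int64(191), np.int64(51), np.int64(45)), (np.int64(199), np.int64(53), np.int64(46)), (np.int64(199), np.int64(52), np.int64(45)), (np.int64(198), np.int64(54), np.int64(45)), (np.int64(199), np.int64(147), np.int64(140))]
tcp [0.6326 0.0248 0.2227] ang 93.57 tilt [ 0.0002 -0.0006] turn z 0.0 shift cm [-38.57 -15.69  -3.73] t 6.55
```

```bash
python3 -m handwheel '[[0,0,0,-4,-2,-1,-1],[0,0,0,-5,-2,-1,-1],[0,0,0,-5,-2,-1,-1],[0,0,0,-5,-2,-0.5,-1],[0,0,0,-5,-2,0,-1],[0,0,0,-5,-2,0,-1],[0,0,0,-5,-2,0,-1],[0,0,0,-4,-1.5,0,-1]]' && python3 -m handwheel '[[0,0,0,-0.5,0,0,-1],[0,0,0,0,0,0,-1]]'
python3 - <<'E'
from h import *
snap('wrist','w3');go(.5,-.33,.12)
for n,lo,hi in(('o',(5,170,120),(20,255,255)),('b',(105,150,60),(125,255,255))):
    for c,a,r in blobs('w3',lo,hi,100): print(n,c,a,r)
E
```

```text
time: 7.55
tcp_pos: [0.4991, -0.3664, 0.2553]
eef_rot: [-0.002, 0.686, 0.728, -0.0]
wrist_force: [-0.2, 1.0, -0.3]
width: 0.087
grip_force: 0.0
time: 7.8
tcp_pos: [0.501, -0.3688, 0.2559]
eef_rot: [-0.002, 0.686, 0.728, 0.0]
wrist_force: [-0.0, -0.3, 0.2]
width: 0.087
grip_force: 0.0
tcp [ 0.5014 -0.3679  0.2563] ang 93.53 tilt [-0.0018  0.0025] turn z 0.0 shift cm [ 3.8   0.09 13.63] t 7.85
o [314.5 130.6] 163 ((315.8999938964844, 130.3000030517578), (20.34614372253418, 11.875503540039062), 41.633541107177734)
b [595.9  30.6] 2476 ((600.0, 30.5), (60.0, 61.0), 0.0)
```

View pics/w3.png

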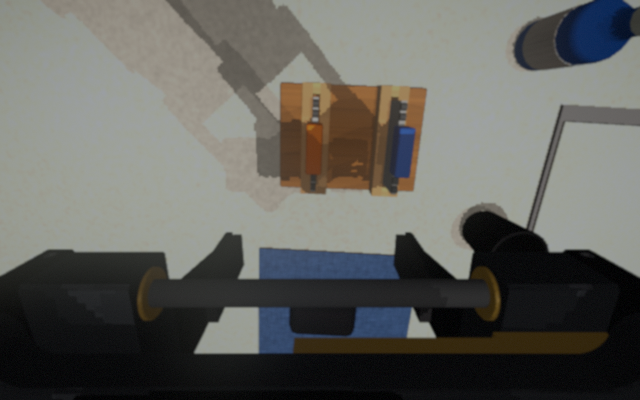

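w3 shows the orange grip top at (306–322, 123–174) in the left slot, with plate edge ends at about (316,95) and (313,190). The blue grip is at (404,152).

Run:
```python
from h import *
im=np.load('pics/w3.npz')['im'];h=cv2.cvtColor(im,cv2.COLOR_RGB2HSV)
for (x0,x1,lo,hi,n) in((295,335,(4,185,100),(14,255,255),'o'),(385,425,(105,150,80),(125,255,255),'b')):
    m=cv2.inRange(h,lo,hi);m[:,:x0]=0;m[:,x1:]=0;m[:110]=0;m[185:]=0
    for r in range(118,184,4):
        c=np.flatnonzero(m[r]);print(n,r,c.min() if len(c) else None,c.max() if len(c) else None,len(c),end=' | ')
    print()
# rack edges
a=onz('w3',[(281,83),(281,188),(425.5,88),(412,191)],.041);print(a.round(4))
for i,j in((0,1),(2,3)):
    d=a[i]-a[j];print(np.degrees(np.arctan2(d[1],d[0])),np.linalg.norm(d))
d=a[2]-a[0];print(np.degrees(np.arctan2(d[1],d[0])),np.linalg.norm(d))
d=a[3]-a[1];print(np.degrees(np.arctan2(d[1],d[0])),np.linalg.norm(d))
p=onz('w3',[(316,97),(313.5,190)],.085);d=p[0]-p[1];print(p,np.degrees(np.arctan2(d[1],d[0])),np.linalg.norm(d))
print(onz('w3',[(306,123),(322,123),(306,174),(322,174),(314,148.5)],.111).round(4))
```

```text
o 118 None None 0 | o 122 None None 0 | o 126 307 321 9 | o 130 307 321 15 | o 134 308 321 14 | o 138 308 321 14 | o 142 309 320 11 | o 146 312 319 8 | o 150 310 319 9 | o 154 309 319 8 | o 158 310 318 7 | o 162 318 318 1 | o 166 None None 0 | o 170 None None 0 | o 174 None None 0 | o 178 None None 0 | o 182 None None 0 | 
b 118 None None 0 | b 122 None None 0 | b 126 None None 0 | b 130 400 413 14 | b 134 None None 0 | b 138 None None 0 | b 142 None None 0 | b 146 None None 0 | b 150 None None 0 | b 154 None None 0 | b 158 None None 0 | b 162 None None 0 | b 166 None None 0 | b 170 None None 0 | b 174 None None 0 | b 178 None None 0 | b 182 None None 0 | 
[[ 0.4517 -0.2708  0.041 ]
 [ 0.4549 -0.3949  0.041 ]
 [ 0.6164 -0.2662  0.041 ]
 [ 0.6195 -0.3886  0.041 ]]
91.46286679314747 0.12405246640273868
91.43523042702866 0.12249376188816918
1.6205820872911076 0.1647916307962906
2.1627457127197216 0.16474421281732812
[[ 0.49270714 -0.28376396  0.085     ]
 [ 0.4957386  -0.38221131  0.085     ]] 91.76373515943084 0.09849401261898323
[[ 0.4847 -0.3082  0.111 ]
 [ 0.5001 -0.3073  0.111 ]
 [ 0.4872 -0.3584  0.111 ]
 [ 0.5033 -0.3574  0.111 ]
 [ 0.4938 -0.3322  0.111 ]]
```

```bash
python3 - <<'E'
from h import *
go(.494,-.333,.079,91.7)
E
python3 -m handwheel '[[0,0,0.03,1.5,0.7,2,-1],[0,0,0,2,0,4,-1],[0,0,0,0,0,4,-1],[0,0,0,0,0,3.5,-1],[0,0,0,0,0,3,-1],[0,0,0,0,0,0.5,-1],[0,0,0,0,0,0,-1]]'
python3 - <<'E'
from h import *
go(.494,-.333,.079,91.7)
E
```

```text
tcp [ 0.5014 -0.3679  0.2563] ang 93.53 tilt [-0.0018  0.0025] turn z 0.0319 shift cm [ 3.52 -0.64 17.73] t 7.85
time: 8.72
tcp_pos: [0.5079, -0.3327, 0.0879]
eef_rot: [0.0, 0.695, 0.719, 0.0]
wrist_force: [0.5, -0.2, -0.2]
width: 0.087
grip_force: 0.0
tcp [ 0.5079 -0.3327  0.0879] ang 91.9 tilt [0.0001 0.    ] turn z 0.0035 shift cm [ 0.01 -1.39  0.89] t 8.725
```

```bash
python3 -m handwheel '[[0,0,0,0,-1.4,0,-1],[0,0,0,0,0,0.8,-1],[0,0,0,0,0,0,1],[0,0,0,0,0,0,1],[0,0,0,0,0,0,1],[0,0,0,0,0,0,1],[0,0,0,0,0,0,1],[0,0,0,0,0,0,1]]' 40 && python3 -m handwheel '[[0,0,0,0,0,0,1],[0,0,0,0,0,0,1]]'
```

```text
time: 9.72
tcp_pos: [0.4935, -0.3338, 0.0796]
eef_rot: [0.0, 0.696, 0.718, 0.0]
wrist_force: [0.4, 0.8, -0.6]
width: 0.0351
grip_force: 0.0
time: 9.98
tcp_pos: [0.4935, -0.3339, 0.0796]
eef_rot: [0.0, 0.696, 0.718, 0.0]
wrist_force: [-0.8, -0.8, -1.4]
width: 0.0157
grip_force: 40.0
```

```bash
python3 -m handwheel '[[0,0,0,0,0,-1,1],[0,0,0,0,0,-3,1],[0,0,0,0,0,-4,1],[0,0,0,0,0,-4,1],[0,0,0,0,0,-4,1],[0,0,-0.03,0,0,-1,1],[0,0,0,0,0,0,1]]'
python3 - <<'E'
from h import *
go(.6316,.071,.235,93.5)
E
```

```text
time: 10.85
tcp_pos: [0.4931, -0.3335, 0.2493]
eef_rot: [-0.0, 0.685, 0.729, -0.0]
wrist_force: [-0.1, 0.9, -4.0]
width: 0.0159
grip_force: 40.0
tcp [ 0.4931 -0.3335  0.2493] ang 93.58 tilt [-0.0003  0.0002] turn z 0.0014 shift cm [39.53 16.29  1.43] t 10.85
```

```bash
python3 -m handwheel '[[0,0,0,3,1,0,1],[0,0,0,5,2,0,1],[0,0,0,5,2,0,1],[0,0,0,5,2,0,1],[0,0,0,5,2,0,1],[0,0,0,5,2,0,1],[0,0,0,5,2,0,1],[0,0,0,4,2,0,1]]' && python3 -m handwheel '[[0,0,0,2,1.2,0,1],[0,0,0,0.5,0.1,0,1],[0,0,0,0,0,0,1],[0,0,0,0,0,0,1]]'
python3 - <<'E'
from h import *
snap('wrist','w4');go(.6316,.071,.17,93.5)
E
```

```text
time: 11.85
tcp_pos: [0.6188, 0.0471, 0.2464]
eef_rot: [-0.002, 0.684, 0.729, -0.002]
wrist_force: [-0.0, -0.3, -3.2]
width: 0.016
grip_force: 40.0
time: 12.35
tcp_pos: [0.6312, 0.0689, 0.2493]
eef_rot: [-0.0, 0.686, 0.728, -0.001]
wrist_force: [0.4, 0.2, -3.6]
width: 0.0156
grip_force: 40.0
tcp [0.6313 0.0689 0.2496] ang 93.44 tilt [-0.0004 -0.0005] turn z -0.001 shift cm [0.2  0.04 7.96] t 12.4
```

View pics/w4.png

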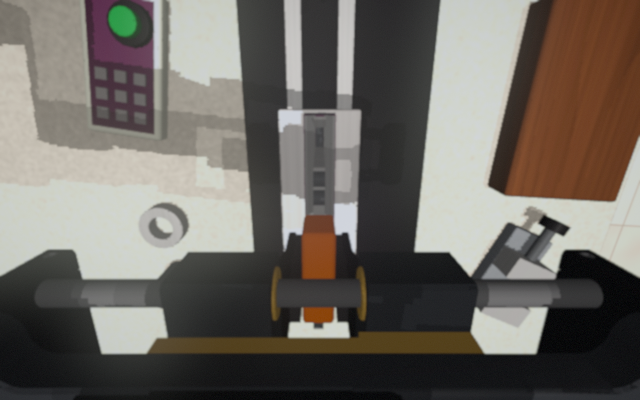

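w4 shows the plate's grip at (318,216–322) lined up with the slot at (319,115–210). The target button is at (123,21).

Run:
```python
from h import *
s=np.load('pics/w4.npz')['im'].astype(int)
g=s.sum(2)
for r in(122,135,150,180,205): print(r,g[r,303:337].tolist())
print('col',g[105:130,319].tolist())
h=cv2.cvtColor(s.astype(np.uint8),cv2.COLOR_RGB2HSV)
for r in(212,216,220,230,250): print(r,np.flatnonzero((h[r,280:360,1]>170)&(h[r,280:360,0]<15))[[0,-1]]+280 if ((h[r,280:360,1]>170)&(h[r,280:360,0]<15)).any() else None)
for c,a,r in blobs('w4',(50,120,60),(75,255,255),100): print('btn',c,a,r,onz('w4',[r[0]],.03))
print(onz('w4',[(318.5,216)],.2816))
```

```text
122 [407, 341, 333, 330, 317, 309, 312, 311, 310, 301, 291, 284, 285, 285, 285, 287, 289, 291, 290, 283, 281, 284, 288, 299, 302, 304, 300, 301, 304, 313, 329, 344, 401, 481]
135 [386, 318, 288, 288, 278, 270, 272, 270, 270, 271, 271, 256, 234, 214, 208, 204, 206, 208, 206, 207, 242, 287, 302, 303, 300, 302, 302, 300, 305, 319, 333, 345, 405, 481]
150 [387, 315, 288, 286, 278, 269, 268, 269, 276, 271, 269, 261, 252, 244, 242, 242, 247, 246, 245, 244, 253, 269, 273, 275, 278, 274, 275, 270, 271, 282, 288, 293, 330, 391]
180 [394, 337, 300, 293, 281, 275, 273, 273, 276, 261, 235, 212, 206, 210, 208, 211, 207, 209, 204, 209, 210, 226, 256, 270, 277, 276, 272, 271, 277, 282, 292, 347, 430, 484]
205 [626, 570, 431, 304, 282, 274, 272, 274, 273, 273, 270, 274, 276, 277, 277, 279, 277, 274, 276, 274, 271, 271, 269, 275, 275, 276, 274, 275, 279, 294, 361, 503, 607, 637]
col [150, 143, 150, 200, 324, 438, 462, 394, 275, 202, 227, 287, 341, 349, 325, 297, 290, 289, 291, 290, 288, 282, 266, 237, 231]
212 None
216 None
220 None
230 None
250 [302 334]
btn [122.3  20.7] 723 ((122.40001678466797, 20.799997329711914), (33.09380340576172, 26.832813262939453), 63.43495178222656) [[0.40823864 0.21897711 0.03      ]]
[[0.6286912  0.10252957 0.2816    ]]
```

Run:
```python
from h import *
a=onz('w4',[(319.4,135),(319.2,180)],.103);print(a)
b=onz('w4',[(319,112),(319,112)],.103);print(b)
u=np.array([np.cos(np.radians(93.5)),np.sin(np.radians(93.5))]);n=np.array([u[1],-u[0]])
o=get_obs();print('lateral of slot rel tcp mm',1000*((a[:,:2]-np.array(o['tcp_pos'])[:2])@n), 'far mouth end along mm',1000*((b[:,:2]-np.array(o['tcp_pos'])[:2])@u))
```

```text
[[0.62863364 0.11823375 0.103     ]
 [0.63125259 0.0730268  0.103     ]]
[[0.62690163 0.13983993 0.103     ]
 [0.62690163 0.13983993 0.103     ]]
lateral of slot rel tcp mm [0.31777111 0.17202357] far mouth end along mm [71.04122996 71.04122996]
```

Run:
```python
from h import *
for f,px,z in(('w2',[(317,81),(317.5,208)],.103),('w2',[(317,91),(317.5,195)],.09),('w2',[(317,91),(317.5,188)],.062)):
    a=onz(f,px,z);print(z,a[:,:2].round(4).tolist(),a.mean(0).round(4),np.linalg.norm(a[0]-a[1]))
a=onz('w4',[(319,114.5)],.103);b=onz('w4',[(319,127.5)],.09);print(a,b)
```

```text
0.103 [[0.6281, 0.1239], [0.636, 0.0083]] [0.632  0.0661 0.103 ] 0.11583343369641882
0.09 [[0.6286, 0.116], [0.6354, 0.0175]] [0.632  0.0668 0.09  ] 0.09875886646112632
0.062 [[0.6287, 0.1166], [0.6357, 0.0168]] [0.6322 0.0667 0.062 ] 0.10001999768948304
[[0.62704473 0.13753417 0.103     ]] [[0.62789329 0.1242171  0.09      ]]
```

```bash
python3 -m handwheel '[[0,0,0,0.4,0,1,1],[0,0,0,0,0,3,1],[0,0,0,0,0,3,1],[0,0,0,0,0,1,1],[0,0,0,0,0,1,1],[0,0,0,0,0,1,1],[0,0,0,0,0,0.5,1],[0,0,0,0,0,0,1]]'
```

```text
time: 13.4
tcp_pos: [0.6314, 0.0745, 0.1445]
eef_rot: [-0.0, 0.685, 0.729, -0.0]
wrist_force: [0.8, -0.2, -3.5]
width: 0.0157
grip_force: 40.0
```

```bash
python3 -m handwheel '[[0,0,0,0,0,0.8,1],[0,0,0,0,0,0.6,1],[0,0,0,0,0,0.3,1],[0,0,0,0,0,0.1,1],[0,0,0,0,0,0,1]]'
```

```text
time: 14.02
tcp_pos: [0.6316, 0.0745, 0.1267]
eef_rot: [0.0, 0.685, 0.729, 0.0]
wrist_force: [-0.1, -0.6, -3.1]
width: 0.0154
grip_force: 40.0
```

```bash
python3 -m handwheel '[[0,0,0,0,0,0.1,1],[0,0,0,0,0,0.1,1],[0,0,0,0,0,0,1]]'; python3 -m handwheel '[[0,0,0,0,0,0,-0.6],[0,0,0,0,0,0,-0.6],[0,0,0,0,0,0,-0.6],[0,0,0,0,0,0,-0.6]]'
```

```text
time: 14.4
tcp_pos: [0.6319, 0.0745, 0.1265]
eef_rot: [0.001, 0.685, 0.729, 0.0]
wrist_force: [-1.4, 0.1, 6.5]
width: 0.0154
grip_force: 40.0
time: 14.9
tcp_pos: [0.6314, 0.0745, 0.1243]
eef_rot: [-0.0, 0.685, 0.729, -0.0]
wrist_force: [-0.1, 0.6, -0.2]
width: 0.0479
grip_force: 0.0
```

```bash
python3 -m handwheel '[[0,0,0,0,0,-1,-1],[0,0,0,0,0,-3,-1],[0,0,0,0,0,-4,-1],[0,0,0,-3,0,-3,-1],[0,0,0,-3.5,0,0,-1],[0,0,0,-3.5,0,0,-1],[0,0,0,0,0,0,-1],[0,0,0,0,0,0,-1]]'
python3 - <<'E'
from h import *
snap('wrist','w5');go(.6375,-.026,.112,93.5)
E
```

```text
time: 15.9
tcp_pos: [0.6375, -0.0249, 0.2349]
eef_rot: [-0.0, 0.685, 0.729, 0.0]
wrist_force: [0.1, 0.5, -0.1]
width: 0.087
grip_force: 0.0
tcp [ 0.6374 -0.0245  0.2347] ang 93.58 tilt [-0.0001  0.0005] turn z 0.0014 shift cm [-0.15 -0.   12.27] t 15.95
```

View pics/w5.png

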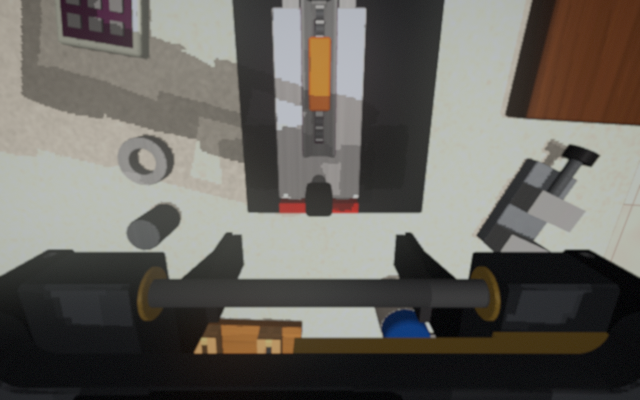

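w5 shows the plate seated upright in the slot with its grip at (319,72). The carriage is still at the red stop, and the handle top is at about (318.5,201).

```bash
python3 - <<'E'
from h import *
print(onz('w5',[(318.5,201.5)],.142))
print(onz('w5',[(319,38),(319,109)],.158))
E
python3 -m handwheel '[[0,0,0,-0.2,0,2,-1],[0,0,0,0,0,3.5,-1],[0,0,0,0,0,3.5,-1],[0,0,0,0,0,3.2,-1],[0,0,0,0,0,0,1],[0,0,0,0,0,0,1],[0,0,0,0,0,0,1],[0,0,0,0,0,0,1]]' 30 && python3 -m handwheel '[[0,0,0,0,0,0,1],[0,0,0,0,0,0,1],[0,0,0,0,0,0,1]]'
```

```text
[[ 0.63730288 -0.02598617  0.142     ]]
[[0.62979083 0.0983686  0.158     ]
 [0.63279055 0.05113933 0.158     ]]
time: 16.95
tcp_pos: [0.6386, -0.0274, 0.114]
eef_rot: [0.001, 0.685, 0.729, 0.001]
wrist_force: [0.2, -0.4, 0.5]
width: 0.0547
grip_force: 0.0
time: 17.32
tcp_pos: [0.6377, -0.0274, 0.1126]
eef_rot: [-0.0, 0.685, 0.729, -0.0]
wrist_force: [0.7, -0.4, 0.1]
width: 0.0248
grip_force: 0.0
```

```bash
python3 -m handwheel '[[0,0,0,0,0,0,1],[0,0,0,0.5,0,0,1],[0,0,0,1.5,0,0,1],[0,0,0,2.5,0,0,1],[0,0,0,2.5,0,0,1],[0,0,0,2.5,0,0,1],[0,0,0,2,0,0,1],[0,0,0,1,0,0,1]]' && python3 -m handwheel '[[0,0,0,0.7,0,0,1],[0,0,0,0.4,0,0,1],[0,0,0,0.3,0,0,1],[0,0,0,0,0,0,1]]'
```

```text
time: 18.32
tcp_pos: [0.6302, 0.0982, 0.1126]
eef_rot: [0.0, 0.685, 0.729, -0.0]
wrist_force: [1.0, -5.2, 0.3]
width: 0.0236
grip_force: 30.0
time: 18.82
tcp_pos: [0.6294, 0.1116, 0.1126]
eef_rot: [-0.0, 0.685, 0.729, 0.0]
wrist_force: [1.7, -2.3, -0.9]
width: 0.0239
grip_force: 30.0
```

```bash
python3 -m handwheel '[[0,0,0,0.2,0,0,1],[0,0,0,0.2,0,0,1],[0,0,0,0,0,0,1]]'
```

```text
time: 19.2
tcp_pos: [0.6293, 0.1125, 0.1126]
eef_rot: [0.002, 0.685, 0.729, -0.002]
wrist_force: [2.6, -10.2, -0.5]
width: 0.0239
grip_force: 30.0
```

```bash
python3 -m handwheel '[[0,0,0,0,0,0,-1],[0,0,0,0,0,0,-1],[0,0,0,0,0,0,-1],[0,0,0,0,0,0,-1],[0,0,0,0,0,-3,-1],[0,0,0,-1,0,-4,-1],[0,0,0,-2,0,-4,-1],[0,0,0,0,-4,-1,-1]]' && python3 -m handwheel '[[0,0,0,0,-5,0,1],[0,0,0,0,-5,0,1],[0,0,0,1,-4,0,1],[0,0,0,2,-2,0,1],[0,0,0,2,0,0,1],[0,0,0,0,0,0,1],[0,0,0,0,0,0,1]]'
python3 - <<'E'
from h import *
snap('wrist','w6');snap('top','t6');go(.41,.215,.05)
for c,a,r in blobs('w6',(50,120,60),(75,255,255),100): print('btn',c,a,r,onz('w6',[r[0]],.03))
for c,a,r in blobs('t6',(50,120,60),(75,255,255),20): print('t',c,onz('t6',[r[0]],.03))
E
```

```text
time: 20.2
tcp_pos: [0.5951, 0.0817, 0.236]
eef_rot: [0.004, 0.685, 0.728, 0.003]
wrist_force: [0.1, 0.6, -0.1]
width: 0.0863
grip_force: 0.0
time: 21.08
tcp_pos: [0.4283, 0.1228, 0.2326]
eef_rot: [0.0, 0.685, 0.729, 0.0]
wrist_force: [-0.8, -0.3, 0.8]
width: 0.0249
grip_force: 0.0
tcp [0.4284 0.1225 0.2325] ang 93.52 tilt [ 0.     -0.0002] turn z 0.0 shift cm [ 9.34 -1.27 18.25] t 21.175
btn [312.   84.9] 448 ((312.5, 84.5), (21.0, 25.0), 90.0) [[0.41543015 0.22016955 0.03      ]]
t [301.6 203.2] [[0.42060692 0.21810932 0.03      ]]
t [230.5 205.8] [[0.40798104 0.44888128 0.03      ]]
t [155.8 214.9] [[0.37690096 0.69366139 0.03      ]]
t [269.8 257.6] [[0.24266328 0.31694229 0.03      ]]
```

View pics/w6.png

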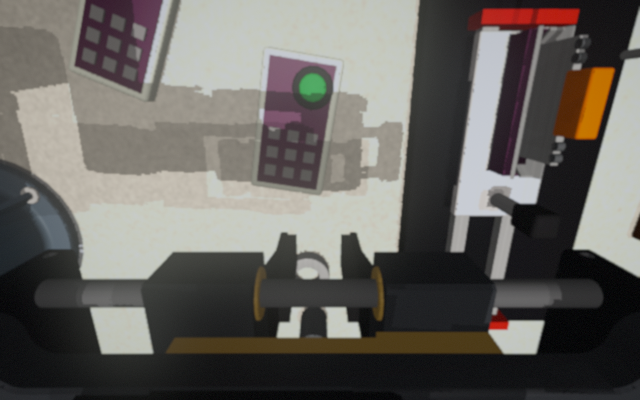

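w6 shows the carriage touching the far red stop at (525,20) with the plate in it, and the start button at (312,86), 25 px across (about 31 mm, which fits).

```bash
python3 -m handwheel '[[0,0,0,4,-0.9,2,1],[0,0,0,5,-0.9,3,1],[0,0,0,0.7,0,4,1],[0,0,0,0,0,4,1],[0,0,0,0,0,4,1],[0,0,0,0,0,1.7,1],[0,0,0,0,0,0,1],[0,0,0,0,0,0,1]]'
python3 - <<'E'
from h import *
go(.4155,.219,.03)
E
```

```text
time: 22.18
tcp_pos: [0.4048, 0.2185, 0.046]
eef_rot: [0.0, 0.685, 0.728, 0.0]
wrist_force: [0.3, -0.5, 0.1]
width: 0.0006
grip_force: 0.0
tcp [0.4048 0.2185 0.046 ] ang 93.52 tilt [0.001  0.0002] turn z 0.0 shift cm [-0.02  1.07  1.6 ] t 22.175
```

```bash
python3 -m handwheel '[[0,0,0,0,1.1,0,1],[0,0,0,0,0,0.7,1],[0,0,0,0,0,0.5,1],[0,0,0,0,0,0.4,1],[0,0,0,0,0,0,1]]'; python3 -m handwheel '[[0,0,0,0,0,0.2,1],[0,0,0,0,0,0,1]]'
```

```text
time: 22.8
tcp_pos: [0.4187, 0.2201, 0.037]
eef_rot: [0.003, 0.685, 0.729, 0.005]
wrist_force: [-5.0, -4.3, 69.8]
width: 0.0005
grip_force: 35.2
time: 23.05
tcp_pos: [0.4187, 0.2202, 0.0366]
eef_rot: [0.004, 0.684, 0.729, 0.005]
wrist_force: [-7.8, -4.1, 87.1]
width: 0.0002
grip_force: 43.5
```

```bash
for i in 1 2 3 4 5 6 7; do python3 -m handwheel '[[0,0,0,0,0,-0.25,1],[0,0,0,0,0,0,1]]' | grep -E 'tcp|wrist'; done
```

```text
tcp_pos: [0.4187, 0.2201, 0.0371]
wrist_force: [-5.4, -3.3, 66.2]
tcp_pos: [0.4186, 0.2201, 0.0375]
wrist_force: [-2.9, -2.1, 46.5]
tcp_pos: [0.4186, 0.22, 0.0379]
wrist_force: [0.7, -2.3, 25.4]
tcp_pos: [0.4173, 0.2198, 0.0384]
wrist_force: [1.5, 1.3, 4.9]
tcp_pos: [0.4151, 0.2194, 0.04]
wrist_force: [1.2, 0.9, 2.3]
tcp_pos: [0.4143, 0.2192, 0.0424]
wrist_force: [1.0, 0.2, 1.9]
tcp_pos: [0.4137, 0.2191, 0.0448]
wrist_force: [-0.1, -0.9, -0.1]
```

```bash
python3 -m handwheel '[[0,0,0,0,0,-2,1],[0,0,0,0,0,-4,1],[0,0,0,-3,0,-5,1],[0,0,0,-4,0,-4,1],[0,0,0,-3,0,-3,1],[0,0,0,0,0,0,1],[0,0,0,0,0,0,1]]'
python3 - <<'E'
from h import *
snap('wrist','w7');o=get_obs();print(o['tcp_pos'])
for f in('w6','w7'):
  for c,a,r in blobs(f,(8,190,150),(22,255,255),100): print(f,c,a,r,onz(f,[r[0]],.158))
  for c,a,r in blobs(f,(0,190,120),(5,255,255),60): print(f,'red',c,a)
E
```

```text
time: 25.68
tcp_pos: [0.4199, 0.1199, 0.2241]
eef_rot: [-0.001, 0.685, 0.729, -0.001]
wrist_force: [-0.9, 0.3, -0.0]
width: 0.0003
grip_force: 0.0
[0.41973709 0.12014799 0.22377147]
w6 [594.2 102.7] 1524 ((594.1663818359375, 103.04292297363281), (21.14592742919922, 76.77501678466797), 14.470293045043945) [[0.62257669 0.21550244 0.158     ]]
w6 red [529.5  16. ] 1431
w6 red [497.9 325. ] 120
w7 [618.3  99.1] 1570 ((618.082275390625, 99.07717895507812), (21.183198928833008, 81.10139465332031), 16.606979370117188) [[0.6219947  0.21573514 0.158     ]]
w7 red [546.7  10.6] 1536
w7 red [483.6 328. ] 493
```

The grip is at (0.622, 0.216) against an expected (0.623, 0.214), and it has not moved since the button press. The button has returned, so I'm handing in.

```bash
python3 -c "
from h import *
print(job.close_job())"
```

```text
the job is handed in; nothing more can be done
None
```

The job is handed in, with no verdict shown: the carriage is at the measuring stop with the orange plate seated in its slot, and the start button was pressed fully down and let go, all in about 26 s of the 72 s allowed.

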